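Put the food mill's crank back

ROBOT

A 6-joint arm with a two-finger parallel gripper is mounted at the origin on the work surface; the furniture and walls round the work are solid. World frame = base frame: x ahead of the robot, y to its left, z up, the work surface at z = 0. Lengths are in mm, angles in rad, forces in N, time in s.
With the tool pointing down it reaches from about 400 to 825 mm from the base axis. Payload 7 kg.
Tool frame: the origin (TCP) lies at the very end of the fingers, on their centre line; the grasp point (between the pads) lies 19 mm behind it; z points along the fingers, y is the line along which they close (so a half turn about z gives the same grasp; the last joint's range is limited). The gripper opens to 85 mm and grips with 20 to 120 N. Pads are 22 mm wide; open, the fingers measure 114 mm over their backs; the gripper's body (76 mm by 85 mm) begins 54 mm behind the grasp point. The pads swing forward as they close: fully open they stand 13 mm farther back than shut.
Start: joints at [-0.818, 0.359, 0.012, 0, -1.224, -0.288], TCP at [302.536, -603.38, 231.302] pointing down, gripper open.
Joint ranges: [-3.07, 3.07], [-1.43, 2.12], [-1.02, 1.25], [-3.03, 1.67], [-3.05, -0], [-3.03, 3.03]. Speed limits (rad/s): [2.39, 2.39, 3.01, 3.14, 3.14, 3.14].

INTERFACE

Orientations are given as a unit quaternion [x, y, z, w].
In Python, from plant import ctrl, cams gives the robot as it stands.
- The arm moves only by the tool move_arm, never from a script. Its argument "series" is one flat list of numbers, 7 for each row, row after row: the shift along the world's x, y, z in mm, then the turn, a rotation vector about the world's x, y, z in rad, then the opening, from -1 (shut) to 1 (fully open). In form: [dx, dy, dz, wx, wy, wz, jaw, dx, dy, dz, wx, wy, wz, jaw, ...]. A call has 1 to 8 rows; each row shifts and turns the commanded pose from where the row before left it; what a row does not reach is not made up. A row lasts 1/12 s, in which the tool goes at most 41.7 mm and 7.16 degrees, less where a joint would pass 70% of its speed; a pose out of reach is approached as far as the arm can. A call is refused whole if a number of a shift passes 41.7 or a number of a turn 0.125, either way. A call with a gripper value outside its range is refused whole. The fingers move at their own pace and stop on an object; "force" is the grip in N (left out, the last holds). Time passes only in rows, so rows that do not move let the fingers close. It gives the time, the measured TCP pose, the force, the opening and the grip force at its end, in the units of the state.
- ctrl.get_obs(): the state, without advancing time (a new reading comes with each control period).
- cams.get_image(name): name is "side" or "top"; returns a dict with "color" (400x640x3 uint8, red, green, blue), "camera_matrix" (3x3 intrinsics, pixels), "dist" ([k1, k2, p1, p2, k3] as OpenCV has them; the pictures are not rectified), "origin" and "rotation" of the camera in the world. Camera axes: x right, y up, looking along -z (the intrinsics and any distortion apply to the point x, -y, -z); pixel columns grow to the right and rows downward; lengths in mm; the calibration is good to about 2 mm. A picture is of the moment at which its call begins. There is no depth.
- ctrl.job_done(): hands the job in; it is judged then, once.
Trained networks look in a picture, given as the dict that the camera call returned (one of the last four; its "shot" number tells which), for a name from the list of things; names that differ only in an ending like _2 or _b are one class to them, and where a whole thing is asked for, a point or a joint stands for the part that bears it (a point fixed in the world has none). Each returns a list of dicts, best first, with "confidence" (0 to 1); they miss things now and then, are a little off and sometimes report something else, mostly with a low value. They report only what shows in the picture. A call takes as long as a camera call.
- cams.find_in(name, picture): "at" ([row, column] as shares, 0 to 1, of the picture: columns of its width, rows of its height, amid what is visible of it).
The state is a dict: "t": time; "joint_pos": joint angles; "joint_vel": joint speeds; "joint_efforts": joint torques, N m; "tcp_pos": TCP position; "ee_rot": TCP orientation; "force": force on the tool from outside, world axes, zero at the start; "ft_torque": the same for the moment, N m; "gripper_width": finger opening in mm; "grip_force": force on a finger pad.
Only numpy, scipy, OpenCV 4.12 (cv2) and the standard library are available. Lean on these libraries where they do the work, as an engineer would, in place of code of your own. Each camera call takes 0.05 s, during which the arm holds its last target. There are 200 camera calls.

TASK

The food mill has been washed and needs its crank back: lift the crank out of the drying caddy and lower its shaft gently through the mill's crossbar, the slot in the paddle's hub and the bearing in the sieve below, until its collar rests fully on the crossbar. The paddle lies turned at an unknown angle under the crossbar, so press only lightly and turn the shaft until you feel its flat tongue drop into the slot; never force it. Only once the crank is fully home, wind it round until its arm lies in line above the mill's long black handle, let go of it, and leave the other things on the worktop where they are.

Things in the scene. Friction and masses are not known exactly. Their poses are not given: they have to be found in the camera images.
- crank: The loose crank with its drive shaft, 0.24 kg. Origin on the shaft axis, at the underside of its steel collar (diameter 32, 5 mm thick); z up along the shaft; the crank arm points to -x: 13 mm wide, 11 to 16 mm above the origin, 85 mm long. At the start it hangs upright in the middle hole of the caddy, the collar flat on the caddy's top.
- grip (a point): Middle of the crank's black grip block, on the axis 30 mm above the crank's origin. The block is 26 (x) by 18 (y) mm, from 5 to 44 mm above the origin: pinch it across the crank's y.
- tip (a point): Lower end of the crank's shaft, 112 mm below its origin. Going down from the origin: round journal, diameter 20, to 45 mm, tapering to 14 at 50; flat tongue, 16 wide along the crank's x (the arm's line), 8 thick along y (8.8 at a round collar near its end), to 86 mm, lower corners rounded; 4 mm of cone; round pin, diameter 6, to 108 mm; end tapered to 3 mm.
- knob (a point): Middle of the crank's red knob (diameter 20, from 19 to 53 mm above the crank's origin), at x = -85 mm, z = 36 mm in the crank's frame.
- mill: Food mill, fixed on the worktop: round steel bowl, rim diameter 200, 131 mm up, on three wire legs over a foil dish, a crossbar over its middle along y. Origin on the worktop under the bowl's axis, z up. The long black handle points to -x, its middle 119 mm up, 118 to 248 mm from the axis. Holes from above: crossbar bush, paddle hub, sieve bearing, all on the axis.
- seat (a point): Middle of the top of the crossbar's black bush (outside diameter 38, bore 22, 20 mm deep), 145 mm above the mill's origin. The crank is home when its origin lies here, the collar on the bush.
- hub (a point): Nominal middle of the top of the paddle's hub, on the mill's axis 92 mm up (53 mm below seat). Hub 26 mm tall, slot 17.6 x 9.8 mm right through. The paddle lies loose: the slot may be 1.5 mm off, and its long side is turned to an unmeasured angle, at least 20 degrees off the handle's line either way. It drags with 0.08 N m: a light touch does not turn it.
- bearing (a point): Top of the bearing in the middle of the sieve, on the mill's axis 55 mm up: bore 8, 12 mm deep. A tongue that is out of line lands on the hub with the crank about 33 mm above home; it drops in within about 6 degrees of the slot's line, either way round (the slot repeats every 180 degrees).
- caddy: White drying caddy, fixed, 96 x 146 x 118 mm, origin on the worktop under its centre; its flat top, 118 mm up, has three holes of diameter 24 at y = -45, 0 and 45 mm.
- mug: white mug with blue stripes, 90 mm wide, 97 mm tall, bystander; origin under its centre
- brush: pink dish brush lying flat, 253 mm long, bystander
- chilli_jar: jar with a yellow lid, 94 mm wide, 140 mm tall, bystander

How it is judged (in metres and radians):
On the way, in this order (a step that is already met when the one before it is completed fails the run):
1. the shaft's tip has come down through the crossbar's bush and into the paddle's hub (z of tip in the frame of mill below 0.088 m and horizontal distance between tip and seat below 0.006 m and horizontal distance between crank and seat below 0.008 m), for 0.1 s.
2. the crank is fully home, its collar on the crossbar (z of crank in the frame of mill below 0.1468 m and horizontal distance between crank and seat below 0.003 m and angle between crank's own z axis and vertical below 0.06 rad), for 0.2 s.
3. still home, the crank has been wound round until its arm lies above the long handle (z of crank in the frame of mill below 0.148 m and angle between the x axis of crank and the x axis of mill, either way round below 0.17 rad and x of knob in the frame of mill below -0.06 m), for 0.2 s.
At the end, for the whole second after the job is handed in: The crank stands upright in the mill with its collar on the crossbar (within 1.8 mm of home, within 3 mm of the axis), its arm in line above the long handle within about 11 degrees, at rest and released (all of step 2 and angle between the x axis of crank and the x axis of mill, either way round below 0.19 rad and x of knob in the frame of mill below -0.06 m and linear speed of crank below 0.02 m/s and contact force between the fingers and crank below 0.1 N); the robot touches nothing.
It fails at once if the crank is forced: more than 25 N between crank and mill (contact force between crank and mill above 25 N).
It fails at once if the gripper or arm bumps the mill with more than 25 N (contact force between the arm and mill above 25 N).
It fails at once if a bystander is pushed away by more than 3 cm (distance of any of mug, brush, chilli_jar from where it was at the start of the episode above 0.03 m).
It also fails if it takes over 72 s, if anything falls off the work surface, if the arm or the gripper's body presses on something with over 40 N, if the wrist force passes 120 N, or if a joint passes its speed limit or range.

## Working session

There is one attempt and no reset: what is moved stays moved. The work goes in short steps, Python scripts to look and compute and a tool call to move; the robot and the scene stay as the last step left them, time stands still between calls to the robot, and variables do not carry over. Pictures are saved under pics/ and viewed, at most 10 in all, crops included, and the job is handed in when it is done.

Besides the shell and the picture viewer there is one more tool, called after "Request:" in YAML: its name, and indented under it one key for each argument. move_arm: Moves the arm, as the interface text tells. Its arguments: {"type":"object","properties":{"series":{"type":"array","items":{"type":"number"}},"force":{"type":"number"}},"required":["series"]}

```bash
mkdir -p pics
cat > h.py <<'E'
import numpy as np, cv2
from plant import ctrl, cams
def ray(p,rc):
    r,c=rc; K=np.array(p["camera_matrix"]);d=np.array(p["dist"],float)
    u=cv2.undistortPoints(np.array([[[c,r]]],float),K,d)[0,0]
    v=np.array(p["rotation"])@np.array([u[0],-u[1],-1]); return np.array(p["origin"],float),v/np.linalg.norm(v)
def tri(a,b):
    (o,v),(q,w)=a,b
    st=np.linalg.lstsq(np.array([v,-w]).T,q-o,rcond=None)[0]
    A=o+st[0]*v;B=q+st[1]*w
    return (A+B)/2,np.linalg.norm(A-B)
def at_z(r,z): o,v=r; return o+v*(z-o[2])/v[2]
def proj(p,X):
    R=np.array(p["rotation"]); x=R.T@(np.array(X,float)-np.array(p["origin"])); x=np.array([x[0],-x[1],-x[2]])
    return cv2.projectPoints(x[None],np.zeros(3),np.zeros(3),np.array(p["camera_matrix"]),np.array(p["dist"],float))[0][0,0]
E
python3 - <<'E'
from h import *
P={n:cams.get_image(n) for n in("top","side")}
for n,p in P.items():
    cv2.imwrite(f"pics/{n}0.png",p["color"][:,:,::-1]); print(n,np.round(p["origin"]),np.round(p["rotation"],2).tolist(),np.round(p["camera_matrix"][0][0]))
for k in "crank grip knob mill seat caddy mug brush chilli_jar tip hub".split():
    R={}
    for n,p in P.items():
        f=cams.find_in(k,p)[:2]
        for g in f: print(k,n,round(g["at"][0]*400,1),round(g["at"][1]*640,1),round(g["confidence"],2))
        if f: R[n]=ray(p,(f[0]["at"][0]*400,f[0]["at"][1]*640))
    if len(R)==2:
        X,e=tri(R["top"],R["side"]);print("   ",k,X.round(1),e.round(1))
o=ctrl.get_obs();print(o["t"],o["tcp_pos"],o["ee_rot"],o["force"],o["gripper_width"])
E
```

```text
top [ 441.   76. 1189.] [-0.04, 0.03, 0.71, -0.7] 409.0
side [473. 798. 788.] [-0.02, 0.4, 0.92, -0.03] 368.0
crank top 209.0 362.9 0.7Traceback (most recent call last):
  File "<stdin>", line 10, in <module>
  File "h.py", line 6, in ray
    v=np.array(p["rotation"])@np.array([u[0],-u[1],-1]); return np.array(p["origin"],float),v/np.linalg.norm(v)
      ~~~~~~~~~~~~~~~~~~~~~~~^~~~~~~~~~~~~~~~~~~~~~~~~~
ValueError: matmul: Input operand 1 has a mismatch in its core dimension 0, with gufunc signature (n?,k),(k,m?)->(n?,m?) (size 3 is different from 4)
```

```bash
ls pics; python3 -c "
import cv2,numpy as np
a=[cv2.imread(f'pics/{n}0.png') for n in('top','side')]
cv2.imwrite('pics/both.png',cv2.resize(np.vstack(a),(480,600)))"
```

```text
side0.png
top0.png
```

The rotation comes back as a quaternion, so I'll fix the helper.

```bash
sed -i 's/np.array(p\["rotation"\])/Rotation.from_quat(p["rotation"]).as_matrix()/; 1a from scipy.spatial.transform import Rotation' h.py
python3 - <<'E'
from h import *
P={n:cams.get_image(n) for n in("top","side")}
for n,p in P.items(): cv2.imwrite(f"pics/{n}1.png",p["color"][:,:,::-1])
for k in "crank grip knob mill seat caddy mug brush chilli_jar".split():
    R={}
    for n,p in P.items():
        f=cams.find_in(k,p)[:2]
        for g in f: print(k,n,round(g["at"][0]*400,1),round(g["at"][1]*640,1),round(g["confidence"],2))
        if f: R[n]=ray(p,(f[0]["at"][0]*400,f[0]["at"][1]*640))
    if len(R)==2:
        X,e=tri(R["top"],R["side"]);print("   ",k,X.round(1),e.round(1))
o=ctrl.get_obs();print(o["t"],o["tcp_pos"],o["ee_rot"],o["force"],o["gripper_width"])
E
```

```text
crank top 209.9 362.1 0.66
crank side 323.9 284.9 0.66
crank side 176.5 317.7 0.54
    crank [ 639.2  -63.1 -812.6] 127.0
grip top 207.4 359.7 0.64
grip side 176.0 314.9 0.59
    grip [530.    4.3 140.6] 22.9
knob top 208.0 363.2 0.65
knob side 174.8 318.2 0.89
    knob [525.   -5.1 137.8] 15.8
mill top 191.3 442.5 0.75
mill top 163.3 269.9 0.48
mill side 145.1 308.6 0.97
    mill [ 572.4 -226.5   84.8] 16.4
seat top 190.0 443.4 0.77
seat side 141.7 310.8 0.95
seat side 177.4 317.5 0.57
    seat [ 569.4 -225.   100. ] 6.8
caddy top 203.1 353.0 0.66
caddy side 201.3 312.4 0.97
    caddy [543.   16.6  55.6] 12.2
mug top 163.3 271.1 0.62
mug top 210.1 361.6 0.23
mug side 258.4 265.9 0.95
mug side 326.6 287.4 0.44
    mug [647.5 243.1  69.2] 3.2
brush top 207.9 249.3 0.87
brush side 295.9 307.6 0.7
brush side 140.6 313.0 0.55
    brush [533.3 312.8  21.6] 9.1
chilli_jar top 194.5 208.5 0.78
chilli_jar top 207.6 361.7 0.57
chilli_jar side 325.0 290.6 0.63
    chilli_jar [563.2 417.8  71.2] 0.1
1.15 [ 302.52905898 -603.40125352  231.31316131] [-2.30289080e-01  9.73122263e-01 -2.01549677e-05 -3.88518817e-06] [ 0.25376963  0.89031122 -0.38679207] 85.19916820603679
```

View pics/top0.png

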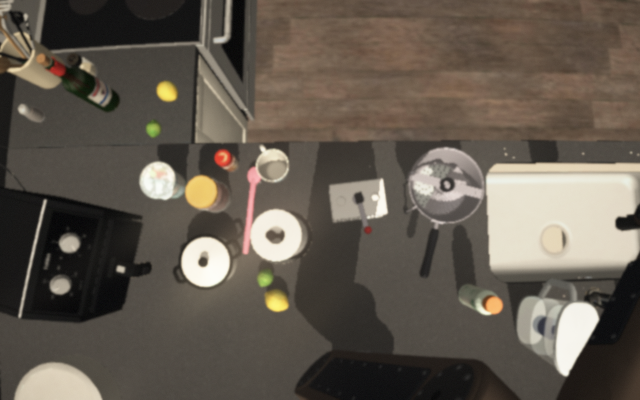

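View pics/side0.png

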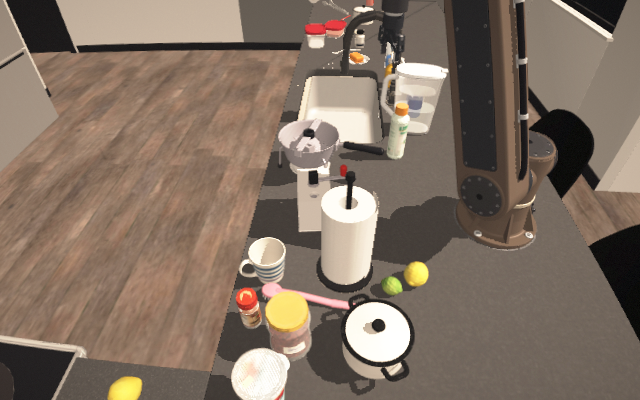

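Top view: grip block near (row 198, col 358), knob (230, 368), bush about (184, 447), and the handle running from (228, 436) to (272, 426). Side view: grip about (177, 313), knob (170, 343), bush (133, 308). The nets are loose on these small parts, so I'll zoom in.

```bash
python3 -c "
import cv2
a=cv2.imread('pics/top0.png')[140:285,325:500];cv2.imwrite('pics/tz.png',cv2.resize(a,None,fx=4,fy=4,interpolation=2))
a=cv2.imread('pics/side0.png')[110:225,270:400];cv2.imwrite('pics/sz.png',cv2.resize(a,None,fx=5,fy=5,interpolation=2))"
```

```text
(no output)
```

View pics/tz.png

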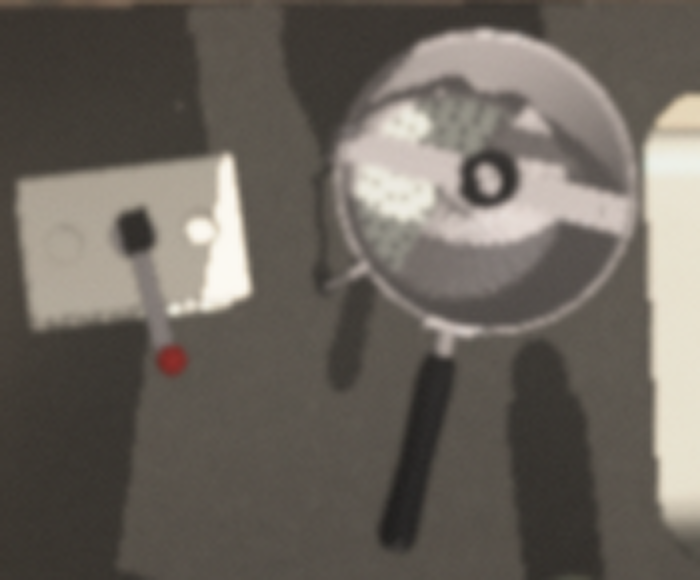

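View pics/sz.png

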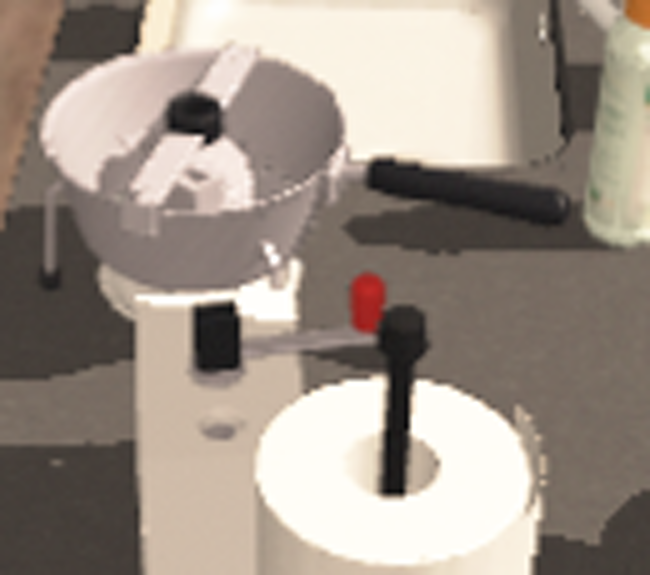

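Run:
```python
from h import *
from scipy.optimize import least_squares
P={n:cams.get_image(n) for n in("top","side")}
T=lambda x,y:(325+x/4-.375,140+y/4-.375); S=lambda x,y:(270+x/5-.4,110+y/5-.4)
def rr(n,uv): return ray(P[n],(uv[1],uv[0]))
obs={"grip":(T(136,231),S(217,337)),"knob":(T(172,360),S(368,302)),"bush":(T(489,179),S(194,117))}
for k,(a,b) in obs.items():
    X,e=tri(rr("top",a),rr("side",b)); print(k,X.round(1),e.round(1))
# crank fit: x,y,zorigin,yaw
def f(q):
    x,y,z,a=q; c,s=np.cos(a),np.sin(a)
    g=[x,y,z+25]; k=[x-85*c,y-85*s,z+36]
    return np.concatenate([proj(P[n],X)-obs[o][i] for i,n in enumerate(("top","side")) for o,X in(("grip",g),("knob",k))])
r=least_squares(f,[540,0,118,0.1]);print("crank",r.x.round(3),r.fun.round(2))
for m in [(65,243),(201,231)]: print("hole",at_z(rr("top",T(*m)),118).round(1))
for m,z in [((489,179),145),((485,181.5),131),((445,345),119),((397,535),119)]: print(m,at_z(rr("top",T(*m)),z).round(1))
h1,h2=[at_z(rr("top",T(*m)),119) for m in((445,345),(397,535))]; d=h1-h2;print("mill yaw",np.arctan2(d[1],d[0]))
for m in [(368,173),(566,207)]: print("side handle",at_z(rr("side",S(*m)),119).round(1))
print("seat side@135",at_z(rr("side",S(194,117)),135).round(1),"rim side",at_z(rr("side",S(193,131)),131).round(1))
```

```text
grip [545.6   6.2 138.8] 2.0
knob [462.4 -14.4 151. ] 2.3
bush [ 578.4 -225.6  133.3] 3.1
crank [5.45110e+02 6.33600e+00 1.14481e+02 2.48000e-01] [-0.04 -0.22  0.01 -0.56  0.54 -0.11  0.31  0.16]
hole [539.2  51.5 118. ]
hole [546.2 -37.9 118. ]
(489, 179) [ 575.4 -222.2  145. ]
(485, 181.5) [ 575.6 -223.5  131. ]
(445, 345) [ 469.6 -196.4  119. ]
(397, 535) [ 347.  -161.4  119. ]
mill yaw -0.27812999721501636
side handle [ 465.5 -188.5  119. ]
side handle [ 341.5 -158.3  119. ]
seat side@135 [ 579.7 -223.2  135. ] rim side [ 579.6 -212.8  131. ]
```

Crank is at about (545, 6), yaw 0.25; seat about (577, -223), mill yaw about -0.27. The heights roughly match the text (the grip and knob fits suggest 115–119 against 118). Moving to above the crank.

Request:
move_arm:
  series: [15,38,10,0,0,-0.0136,1,15,38,10,0,0,-0.0136,1,15,38,10,0,0,-0.0136,1,15,38,10,0,0,-0.0136,1,15,38,10,0,0,-0.0136,1,15,38,0,0,0,-0.0136,1,15,38,0,0,0,-0.0136,1,15,38,0,0,0,-0.0136,1]

```text
t: 1.92
tcp_pos: [422.2, -299.3, 281.4]
ee_rot: [-0.177, 0.984, -0.0, 0.001]
force: [1.5, -0.5, -0.7]
gripper_width: 85.4
grip_force: 0.0
```

Request:
move_arm:
  series: [15,38,0,0,0,-0.0136,1,15,38,0,0,0,-0.0136,1,15,38,0,0,0,-0.0136,1,15,38,0,0,0,-0.0136,1,15,38,0,0,0,-0.0136,1,15,38,-10,0,0,-0.0136,1,15,38,-20,0,0,-0.0136,1,17.5,40,-30,0,0,-0.0136,1]

```text
t: 2.58
tcp_pos: [540.6, -4.7, 230.4]
ee_rot: [-0.123, 0.992, 0.0, 0.002]
force: [1.5, -0.0, -0.4]
gripper_width: 85.1
grip_force: 0.0
```

Request:
move_arm:
  series: [0,0,0,0,0,0,1,0,0,0,0,0,0,1]

```text
t: 2.75
tcp_pos: [538.9, -5.8, 227.5]
ee_rot: [-0.125, 0.992, -0.0, -0.002]
force: [-0.3, -0.2, -0.4]
gripper_width: 85.3
grip_force: 0.0
```

Request:
move_arm:
  series: [3,6,0,0,0,0,1,3,6,-10,0,0,0,1,0,0,-20,0,0,0,1,0,0,-20,0,0,0,1,0,0,-18,0,0,0,1,0,0,-15,0,0,0,1,0,0,-8,0,0,0,1,0,0,0,0,0,0,1]

```text
t: 3.42
tcp_pos: [544.3, 4.0, 136.5]
ee_rot: [-0.123, 0.992, -0.0, -0.001]
force: [-0.2, -0.4, 0.0]
gripper_width: 85.2
grip_force: 0.0
```

Run:
```python
from h import *
p=cams.get_image("side");q=cams.get_image("top")
a=cv2.resize(p["color"][130:230,270:390,::-1],None,fx=5,fy=5,interpolation=2)
cv2.imwrite("pics/g1.png",a);o=ctrl.get_obs();print(o["tcp_pos"],o["force"])
```

```text
[545.65403078   4.42755276 138.62455059] [ 0.44170445 -0.32444794  0.41810761]
```

View pics/g1.png

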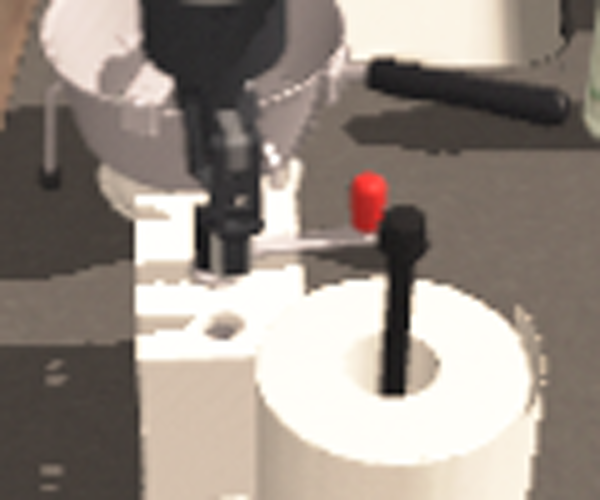

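The picture shows the near finger on the camera side of the grip block. Its sideways offset of about 3 px fits the 0.25 yaw. I'll go down the last few mm and close.

Request:
move_arm:
  series: [0,1,-6,0,0,0,1,0,1,0,0,0,0,1,0,0,0,0,0,0,-1,0,0,0,0,0,0,-1,0,0,0,0,0,0,-1,0,0,0,0,0,0,-1,0,0,0,0,0,0,-1,0,0,0,0,0,0,-1]
  force: 50

```text
t: 4.18
tcp_pos: [545.3, 6.8, 132.2]
ee_rot: [-0.123, 0.992, 0.0, 0.0]
force: [-0.2, -0.9, 0.8]
gripper_width: 17.0
grip_force: 52.6
```

Request:
move_arm:
  series: [0,0,0,0,0,0,-1,0,0,0,0,0,0,-1,0,0,0,0,0,0,-1]

```text
t: 4.43
tcp_pos: [545.3, 6.8, 132.2]
ee_rot: [-0.123, 0.992, 0.0, 0.0]
force: [-1.1, 0.2, 3.4]
gripper_width: 17.3
grip_force: 52.7
```

Request:
move_arm:
  series: [0,0,8,0,0,0,-1,0,0,20,0,0,0,-1,0,0,25,0,0,0,-1,0,0,25,0,0,0,-1,0,0,25,0,0,0,-1,0,0,25,0,0,0,-1,0,0,25,0,0,0,-1,0,0,22,0,0,0,-1]

```text
t: 5.1
tcp_pos: [544.9, 6.6, 308.9]
ee_rot: [-0.123, 0.992, 0.0, 0.0]
force: [1.2, 0.4, -2.1]
gripper_width: 17.2
grip_force: 52.3
```

Request:
move_arm:
  series: [4,-25,0,0,0,0,-1,5,-32,0,0,0,0,-1,5,-36,0,0,0,0,-1,5,-36,0,0,0,0,-1,5,-36,0,0,0,0,-1,4,-34,0,0,0,0,-1,3,-22,0,0,0,0,-1,1,-9,0,0,0,0,-1]

```text
t: 5.77
tcp_pos: [576.7, -226.2, 306.4]
ee_rot: [-0.122, 0.993, 0.0, -0.001]
force: [0.0, 0.8, -2.2]
gripper_width: 17.5
grip_force: 52.1
```

Request:
move_arm:
  series: [0,0,0,0,0,0,-1,0,0,0,0,0,0,-1,0,0,0,0,0,0,-1,0,0,0,0,0,0,-1]

```text
t: 6.1
tcp_pos: [577.2, -222.1, 307.3]
ee_rot: [-0.124, 0.992, 0.0, 0.0]
force: [0.4, 0.2, -2.4]
gripper_width: 17.2
grip_force: 52.1
```

Run:
```python
from h import *
o=ctrl.get_obs();print(o["t"],o["tcp_pos"],o["ee_rot"],o["force"],o["joint_pos"])
p=cams.get_image("side");q=cams.get_image("top")
a=cv2.resize(p["color"][60:180,260:400,::-1],None,fx=5,fy=5,interpolation=2)
cv2.imwrite("pics/s2.png",a)
b=cv2.resize(q["color"][140:260,380:500,::-1],None,fx=4,fy=4,interpolation=2); cv2.imwrite("pics/t2.png",b)
```

```text
6.1 [ 577.16946569 -222.08833798  307.25330544] [-1.23898418e-01  9.92294894e-01  9.68877441e-05  1.23893568e-04] [ 0.3718962  0.1902619 -2.3576925] [-5.21297766e-02  2.28290731e-01  1.60656996e-03 -2.40402284e-04
 -1.34390222e+00 -1.27017726e+00]
```

View pics/s2.png

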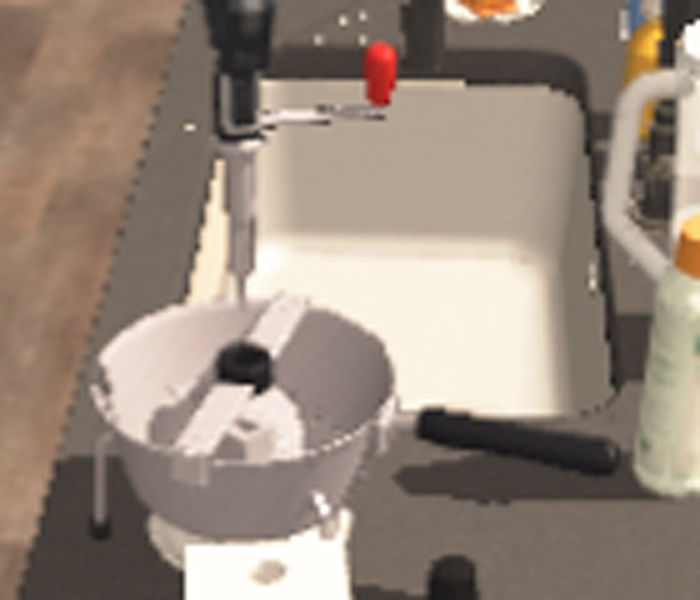

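The shaft hangs upright above the bush: tip near zoom (241, 302), bush blob centred near column 244. I'll compare it with the model projection.

Run:
```python
from h import *
p=cams.get_image("side");q=cams.get_image("top")
Z=lambda uv:((uv[0]-260+.4)*5,(uv[1]-60+.4)*5)
U=lambda x,y:(60+y/5-.4,260+x/5-.4)
t=np.linspace(0,2*np.pi,72)
for c in[(577,-223),(579,-223),(575,-222)]:
    B=np.array([Z(proj(p,[c[0]+19*np.cos(a),c[1]+19*np.sin(a),z])) for a in t for z in(125,145)]); print(c,B.min(0).round(),B.max(0).round())
for z in(181,185,203,240): print("axis proj",z,np.round(Z(proj(p,[577.2,-222.1,z]))))
print("tip meas",at_z(ray(p,U(241,302)),181).round(1))
# black mask of bush in both images
for n,im,roi in(("side",p,(125,145,298,320)),):
    g=im["color"].max(2)[roi[0]:roi[1],roi[2]:roi[3]]
    m=g<70; ys,xs=np.nonzero(m); print(n,"bush mask px",(xs.min()+roi[2],xs.max()+roi[2],ys.min()+roi[0],ys.max()+roi[0]),xs.mean()+roi[2],ys.mean()+roi[0])
    print(g[:, ::1])
```

```text
(577, -223) [218. 338.] [278. 396.]
(579, -223) [215. 338.] [274. 396.]
(575, -222) [221. 339.] [280. 397.]
axis proj 181 [246. 306.]
axis proj 185 [246. 301.]
axis proj 203 [245. 275.]
axis proj 240 [243. 222.]
tip meas [ 580.8 -227.1  181. ]
side bush mask px (np.int64(304), np.int64(313), np.int64(129), np.int64(138)) 308.7887323943662 132.9718309859155
[[220 216 211 210 207 206 202 198 196 192 189 175 171 223 239 238 239 240
  240 244 225 173]
 [219 215 211 210 209 205 202 200 197 193 177 156 206 236 240 240 239 239
  239 239 198 154]
 [219 214 213 212 208 205 202 201 197 179 161 188 230 240 240 240 239 239
  250 230 167 152]
 [218 215 214 213 208 206 203 176 147 123 105 141 168 204 233 239 239 245
  235 186 152 152]
 [217 218 216 212 210 191 154 111  87  71  49  59  66 108 146 201 232 241
  204 154 150 151]
 [219 219 215 212 211 157  79  60  56  44  36  32  32  36  41 105 240 233
  170 152 151 151]
 [220 219 216 214 194 124  49  50  43  33  30  30  31  27  39  46 177 180
  156 154 152 151]
 [221 219 218 215 165  83  44  47  43  35  30  31  36  40  47  50 107 144
  154 153 153 15
[... 419 characters left out ...]
2 242 185  37  39  75 186 180
  155 153 151 151]
 [151 137 136 151 219 238 240 241 241 240 239 236 159  36 114 212 240 244
  202 148 133 142]
 [132 133 130 225 243 239 239 241 241 240 247 223 180 220 236 243 246 247
  241 192 132 147]
 [143 136 186 235 241 240 240 241 240 244 239 236 239 244 246 246 246 247
  245 240 189 146]
 [146 155 221 239 239 239 240 240 238 244 242 243 245 248 247 246 247 246
  245 245 240 192]
 [148 229 244 239 239 240 240 240 248 239 235 241 243 241 243 247 248 246
  246 246 246 203]
 [201 238 241 239 239 240 239 244 237 219 215 236 243 240 242 246 247 247
  248 246 245 202]
 [224 240 239 239 239 240 238 237 222 177 154 169 197 227 239 241 241 246
  247 246 248 242]]
```

Run:
```python
from h import *
p=cams.get_image("side");q=cams.get_image("top")
g=cv2.cvtColor(p["color"],cv2.COLOR_RGB2GRAY)
for r in range(86,126): print(r,g[r,298:320])
for z in(181,185,191,200,215,240): print(z,proj(p,[577.2,-222.1,z]).round(1))
o=ctrl.get_obs();print(o["t"])
cv2.imwrite("pics/s3.png",cv2.resize(p["color"][84:144,290:330,::-1],None,fx=10,fy=10,interpolation=0))
```

```text
86 [113 111 109 110  91  52  47  96 116 117 105  95  96  77 171 204 199 191
 183 176 170 169]
87 [110 111 111 112 123  93  32  31  34  33  43  54  54  79  76 169 199 192
 183 175 170 168]
88 [110 111 111 109 117 113  91  80  95 106 195 227 227 228 173 175 199 193
 182 175 170 168]
89 [108 109 108 115 116 122 133 137 141 145 188 212 200 191 204 205 199 192
 184 175 169 168]
90 [107 108 108 114 106 100 120 135 137 142 139 163 146 186 212 207 200 193
 185 177 170 167]
91 [110 109 109 110 101 100 110 121 127 129 130 128 128 189 212 207 201 193
 185 177 170 168]
92 [108 109 110 110  98 203 193 120 130 132 132 133 143 194 212 206 201 194
 186 178 171 168]
93 [110 109 110 105  96 204 193 119 129 132 135 162 162 196 214 208 201 193
 185 180 172 168]
94 [108 109 111 106 108 208 192 119 129 133 148 170 163 195 213 208 202 194
 186 178 171 169]
95 [109 109 110 104 113 208 191 117 129 135 149 171 160 194 214 209 202 194
 187 180 172 169]
96 [109 109 108  99 203 237 186 109 129 136 149 169 160 195 215 210 203 194
 186 180 174 168]
97 [108 110 106  94 202 238 185 109 129 136 149 168 160 196 215 21
[... 2097 characters left out ...]

 225 232 228 227]
120 [232 232 226 229 213 202 203 212 219 187 162 193 205 203 198 185 213 228
 235 230 222 221]
121 [224 218 211 213 212 206 200 196 194 180 163 174 181 177 173 186 226 231
 215 225 230 226]
122 [212 205 202 199 196 190 185 184 180 176 170 169 168 165 166 210 227 227
 222 226 229 232]
123 [202 200 196 192 189 187 186 183 179 177 174 171 168 152 212 230 228 228
 228 228 228 222]
124 [202 200 196 193 190 189 186 183 181 178 176 170 159 181 227 231 227 228
 228 228 228 192]
125 [203 200 195 192 192 190 186 184 180 178 174 161 157 207 227 227 227 228
 228 234 210 159]
181 [308.8 120.8]
185 [308.7 119.7]
191 [308.7 118.1]
200 [308.6 115.5]
215 [308.5 111.3]
240 [308.3 104. ]
6.4
```

View pics/s3.png

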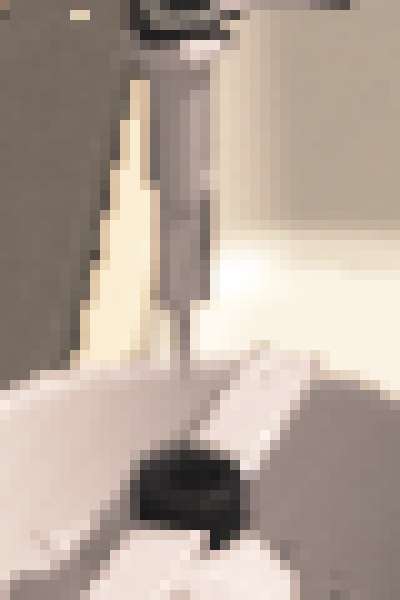

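Measured in the same camera, shaft and bush agree to about 0.5 mm (pin at column 307.8, expected 308.0; tip row about 120.8, as expected). Lowering through the bush.

Request:
move_arm:
  series: [0,0,-10,0,0,0,-1,0,0,-15,0,0,0,-1,0,0,-12,0,0,0,-1,0,0,-10,0,0,0,-1,0,0,-10,0,0,0,-1,0,0,-10,0,0,0,-1,0,0,-8,0,0,0,-1,0,0,0,0,0,0,-1]

```text
t: 7.07
tcp_pos: [576.3, -223.0, 229.8]
ee_rot: [-0.123, 0.992, 0.001, -0.001]
force: [-0.6, -0.4, -2.8]
gripper_width: 17.1
grip_force: 52.1
```

Request:
move_arm:
  series: [0,0,-5,0,0,0,-1,0,0,-5,0,0,0,-1,0,0,-5,0,0,0,-1,0,0,-4,0,0,0,-1,0,0,-3,0,0,0,-1,0,0,0,0,0,0,-1]

```text
t: 7.57
tcp_pos: [576.9, -223.1, 209.2]
ee_rot: [-0.123, 0.992, 0.0, -0.0]
force: [-0.8, -0.5, -2.1]
gripper_width: 17.5
grip_force: 52.2
```

Request:
move_arm:
  series: [0,0,-4,0,0,0,-1,0,0,-4,0,0,0,-1,0,0,-3,0,0,0,-1,0,0,-2,0,0,0,-1,0,0,0,0,0,0,-1,0,0,0,0,0,0,-1]

```text
t: 8.07
tcp_pos: [577.2, -223.3, 196.9]
ee_rot: [-0.123, 0.992, 0.0, -0.0]
force: [-0.0, 0.3, -2.3]
gripper_width: 17.2
grip_force: 52.2
```

Request:
move_arm:
  series: [0,0,-1,0,0,0,-1,0,0,-1,0,0,0,-1,0,0,0,0,0,0,-1]

```text
t: 8.32
tcp_pos: [577.1, -223.2, 194.9]
ee_rot: [-0.123, 0.992, 0.0, -0.0]
force: [1.3, 0.4, -1.8]
gripper_width: 17.3
grip_force: 52.2
```

Request:
move_arm:
  series: [0,0,-1,0,0,0,-1,0,0,-1,0,0,0,-1,0,0,0,0,0,0,-1]

```text
t: 8.57
tcp_pos: [577.1, -223.2, 192.8]
ee_rot: [-0.123, 0.992, 0.0, -0.0]
force: [0.2, 1.0, -1.5]
gripper_width: 17.4
grip_force: 52.2
```

Request:
move_arm:
  series: [0,0,-1,0,0,0,-1,0,0,0,0,0,0,-1]

```text
t: 8.73
tcp_pos: [577.3, -223.3, 192.1]
ee_rot: [-0.123, 0.992, -0.0, 0.0]
force: [-0.8, -0.5, -1.0]
gripper_width: 17.4
grip_force: 52.3
```

Request:
move_arm:
  series: [0,0,-1,0,0,0,-1,0,0,0,0,0,0,-1]

```text
t: 8.9
tcp_pos: [577.8, -223.6, 191.9]
ee_rot: [-0.123, 0.992, -0.001, 0.001]
force: [0.1, 0.7, 3.8]
gripper_width: 17.3
grip_force: 53.0
```

Request:
move_arm:
  series: [0,0,-1,0,0,0,-1,0,0,0,0,0,0,-1]

```text
t: 9.07
tcp_pos: [578.4, -223.8, 191.8]
ee_rot: [-0.124, 0.992, -0.001, 0.001]
force: [-0.5, 0.0, 7.0]
gripper_width: 17.3
grip_force: 53.6
```

Contact at tcp z 191.8, as predicted, with about 9 N net. Now turning while pressing lightly.

Request:
move_arm:
  series: [0,0,0,0,0,0.05,-1,0,0,0,0,0,0.05,-1,0,0,0,0,0,0.05,-1,0,0,0,0,0,0.05,-1,0,0,0,0,0,0.05,-1,0,0,0,0,0,0.05,-1]

```text
t: 9.57
tcp_pos: [578.4, -223.6, 191.8]
ee_rot: [-0.272, 0.962, -0.001, 0.001]
force: [0.0, 0.5, 7.1]
gripper_width: 17.1
grip_force: 53.6
```

Request:
move_arm:
  series: [0,0,0,0,0,0.05,-1,0,0,0,0,0,0.05,-1,0,0,0,0,0,0.05,-1,0,0,0,0,0,0.05,-1,0,0,0,0,0,0.05,-1,0,0,0,0,0,0.05,-1]

```text
t: 10.07
tcp_pos: [578.4, -223.6, 191.8]
ee_rot: [-0.412, 0.911, -0.001, 0.001]
force: [-0.2, 0.8, 7.6]
gripper_width: 17.2
grip_force: 53.7
```

Request:
move_arm:
  series: [0,0,0,0,0,0.05,-1,0,0,0,0,0,0.05,-1,0,0,0,0,0,0.05,-1,0,0,0,0,0,0.05,-1,0,0,0,0,0,0.05,-1,0,0,0,0,0,0.05,-1]

```text
t: 10.57
tcp_pos: [578.3, -223.6, 191.8]
ee_rot: [-0.544, 0.839, -0.001, 0.001]
force: [-0.3, 0.5, 8.7]
gripper_width: 17.6
grip_force: 53.6
```

Request:
move_arm:
  series: [0,0,0,0,0,0.05,-1,0,0,0,0,0,0.05,-1,0,0,0,0,0,0.05,-1,0,0,0,0,0,0.05,-1,0,0,0,0,0,0.05,-1,0,0,0,0,0,0.05,-1]

```text
t: 11.07
tcp_pos: [578.2, -223.5, 191.8]
ee_rot: [-0.663, 0.748, -0.001, 0.001]
force: [-1.7, 0.4, 8.0]
gripper_width: 17.1
grip_force: 53.6
```

Request:
move_arm:
  series: [0,0,0,0,0,0.05,-1,0,0,0,0,0,0.05,-1,0,0,0,0,0,0.05,-1,0,0,0,0,0,0.05,-1,0,0,0,0,0,0.05,-1]

```text
t: 11.48
tcp_pos: [578.1, -223.5, 191.7]
ee_rot: [0.751, -0.66, 0.001, -0.001]
force: [-1.2, 1.4, 8.4]
gripper_width: 17.1
grip_force: 53.7
```

Request:
move_arm:
  series: [0,0,0,0,0,0.05,-1,0,0,0,0,0,0.05,-1,0,0,0,0,0,0.05,-1,0,0,0,0,0,0.05,-1,0,0,0,0,0,0.05,-1]

```text
t: 11.9
tcp_pos: [578.1, -223.4, 191.7]
ee_rot: [0.828, -0.561, 0.001, -0.0]
force: [-0.1, 1.4, 7.3]
gripper_width: 16.9
grip_force: 53.7
```

Request:
move_arm:
  series: [0,0,0,0,0,0.05,-1,0,0,0,0,0,0.05,-1,0,0,0,0,0,0.05,-1,0,0,0,0,0,0.05,-1,0,0,0,0,0,0.05,-1]

```text
t: 12.32
tcp_pos: [578.0, -223.4, 191.5]
ee_rot: [0.891, -0.454, 0.001, -0.0]
force: [-1.2, 0.3, 6.7]
gripper_width: 17.1
grip_force: 53.5
```

Request:
move_arm:
  series: [0,0,0,0,0,0.05,-1,0,0,0,0,0,0.05,-1,0,0,0,0,0,0.05,-1,0,0,0,0,0,0.05,-1,0,0,0,0,0,0.05,-1]

```text
t: 12.73
tcp_pos: [577.6, -223.1, 190.0]
ee_rot: [0.941, -0.339, 0.0, -0.0]
force: [1.8, 0.2, -1.5]
gripper_width: 17.0
grip_force: 52.3
```

It dropped: z is now 190.0 and the force is back to the hanging weight. Lowering gently.

Request:
move_arm:
  series: [0,0,-1,0,0,0,-1,0,0,-1,0,0,0,-1,0,0,-1,0,0,0,-1,0,0,0,0,0,0,-1]

```text
t: 13.07
tcp_pos: [577.6, -223.1, 186.7]
ee_rot: [0.94, -0.341, 0.0, -0.0]
force: [2.9, 0.7, -4.3]
gripper_width: 17.4
grip_force: 52.1
```

```bash
python3 -c "
from h import *
o=ctrl.get_obs();print(o['t'],o['tcp_pos'],o['force'],o['ft_torque'],o['joint_pos'])"
```

```text
13.0667 [ 577.56498471 -223.11123623  186.72837195] [ 2.94463362  0.68399446 -4.30572449] [ 0.13963888 -1.25548263  0.03681581] [-5.37863975e-02  2.98846381e-01 -1.80167419e-01 -1.85915077e-04
 -1.09125440e+00  9.29130276e-01]
```

Request:
move_arm:
  series: [0,0,-1.5,0,0,0,-1,0,0,-1.5,0,0,0,-1,0,0,-1.5,0,0,0,-1,0,0,-1.5,0,0,0,-1,0,0,0,0,0,0,-1]

```text
t: 13.48
tcp_pos: [577.5, -223.2, 180.8]
ee_rot: [0.94, -0.34, 0.0, -0.0]
force: [4.6, 0.5, -2.3]
gripper_width: 16.9
grip_force: 52.1
```

Request:
move_arm:
  series: [0,0,-1.5,0,0,0,-1,0,0,-1.5,0,0,0,-1,0,0,-1.5,0,0,0,-1,0,0,0,0,0,0,-1]

```text
t: 13.82
tcp_pos: [577.4, -223.2, 176.3]
ee_rot: [0.94, -0.34, 0.0, -0.0]
force: [4.6, 0.4, -1.5]
gripper_width: 17.0
grip_force: 52.2
```

Request:
move_arm:
  series: [0.7,0,0,0,0,0,-1,0,0,-1,0,0,0,-1,0,0,-1,0,0,0,-1,0,0,-1,0,0,0,-1,0,0,0,0,0,0,-1]

```text
t: 14.23
tcp_pos: [577.6, -223.2, 173.1]
ee_rot: [0.94, -0.34, -0.0, 0.0]
force: [2.6, 0.9, -1.6]
gripper_width: 17.4
grip_force: 52.2
```

Request:
move_arm:
  series: [0,0,-1,0,0,0,-1,0,0,-1,0,0,0,-1,0,0,-1,0,0,0,-1,0,0,-1,0,0,0,-1,0,0,0,0,0,0,-1]

```text
t: 14.65
tcp_pos: [577.7, -223.2, 169.2]
ee_rot: [0.94, -0.34, -0.0, 0.0]
force: [2.4, 0.2, -2.4]
gripper_width: 17.3
grip_force: 52.2
```

Request:
move_arm:
  series: [0.4,0,0,0,0,0,-1,0,0,-1,0,0,0,-1,0,0,-1,0,0,0,-1,0,0,-1,0,0,0,-1,0,0,-1,0,0,0,-1,0,0,0,0,0,0,-1]

```text
t: 15.15
tcp_pos: [578.0, -223.2, 165.2]
ee_rot: [0.94, -0.34, -0.0, 0.0]
force: [0.9, 0.2, -2.9]
gripper_width: 17.1
grip_force: 52.1
```

Request:
move_arm:
  series: [0,0,-1,0,0,0,-1,0,0,-1,0,0,0,-1,0,0,-1,0,0,0,-1,0,0,-1,0,0,0,-1,0,0,0,0,0,0,-1]

```text
t: 15.57
tcp_pos: [578.1, -223.2, 161.2]
ee_rot: [0.94, -0.34, -0.0, 0.0]
force: [0.9, 0.7, -3.0]
gripper_width: 17.1
grip_force: 52.1
```

Request:
move_arm:
  series: [0,0,-1,0,0,0,-1,0,0,-1,0,0,0,-1,0,0,0,0,0,0,-1]

```text
t: 15.82
tcp_pos: [578.2, -223.2, 159.3]
ee_rot: [0.94, -0.34, -0.0, 0.0]
force: [0.8, 0.6, -2.4]
gripper_width: 17.2
grip_force: 52.3
```

Request:
move_arm:
  series: [0,0,-1,0,0,0,-1,0,0,0,0,0,0,-1]

```text
t: 15.98
tcp_pos: [578.2, -223.3, 159.2]
ee_rot: [0.94, -0.34, 0.0, 0.0]
force: [-1.8, 1.4, 3.9]
gripper_width: 17.3
grip_force: 53.0
```

The collar landed at tcp z 159.2, exactly the predicted home height. I'll hold briefly, then wind back by about 2.7 rad.

Request:
move_arm:
  series: [0,0,0,0,0,0,-1,0,0,0,0,0,0,-1,0,0,0,0,0,0,-1,0,0,0,0,0,0,-1,0,0,0,0,0,-0.03,-1,0,0,0,0,0,-0.05,-1,0,0,0,0,0,-0.06,-1,0,0,0,0,0,-0.06,-1]

```text
t: 16.65
tcp_pos: [578.6, -223.3, 159.2]
ee_rot: [0.901, -0.434, 0.0, -0.0]
force: [-2.1, 1.5, 4.6]
gripper_width: 17.0
grip_force: 53.2
```

Request:
move_arm:
  series: [0,0,0,0,0,-0.07,-1,0,0,0,0,0,-0.07,-1,0,0,0,0,0,-0.07,-1,0,0,0,0,0,-0.07,-1,0,0,0,0,0,-0.07,-1,0,0,0,0,0,-0.07,-1,0,0,0,0,0,-0.07,-1,0,0,0,0,0,-0.01,-1]

```text
t: 17.32
tcp_pos: [579.0, -223.2, 159.2]
ee_rot: [0.766, -0.643, 0.001, -0.0]
force: [0.5, 3.0, 5.1]
gripper_width: 17.5
grip_force: 53.1
```

Request:
move_arm:
  series: [0,0,0,0,0,-0.08,-1,0,0,0,0,0,-0.08,-1,0,0,0,0,0,-0.08,-1,0,0,0,0,0,-0.08,-1,0,0,0,0,0,-0.08,-1,0,0,0,0,0,-0.08,-1,0,0,0,0,0,-0.08,-1,0,0,0,0,0,-0.02,-1]

```text
t: 17.98
tcp_pos: [579.2, -223.4, 159.2]
ee_rot: [-0.55, 0.835, -0.001, 0.001]
force: [1.2, 2.5, 4.2]
gripper_width: 17.1
grip_force: 53.1
```

Request:
move_arm:
  series: [0,0.3,0,0,0,-0.08,-1,0,0.2,0,0,0,-0.08,-1,0,0,0,0,0,-0.08,-1,0,0,0,0,0,-0.08,-1,0,0,0,0,0,-0.08,-1,0,0,0,0,0,-0.08,-1,0,0,0,0,0,-0.08,-1,0,0,0,0,0,-0.02,-1]

```text
t: 18.65
tcp_pos: [578.8, -223.1, 159.2]
ee_rot: [-0.289, 0.957, -0.001, 0.0]
force: [0.7, 1.8, 5.1]
gripper_width: 17.1
grip_force: 53.3
```

Request:
move_arm:
  series: [0,0,0,0,0,-0.08,-1,0,0,0,0,0,-0.08,-1,0,0,0,0,0,-0.08,-1,0,0,0,0,0,-0.08,-1,0,0,0,0,0,-0.08,-1,0,0,0,0,0,-0.08,-1,0,0,0,0,0,-0.08,-1,0,0,0,0,0,-0.03,-1]

```text
t: 19.32
tcp_pos: [578.7, -223.1, 159.2]
ee_rot: [0.002, 1.0, -0.0, 0.0]
force: [0.3, 0.5, 5.4]
gripper_width: 17.3
grip_force: 53.3
```

Request:
move_arm:
  series: [0,0,0,0,0,-0.08,-1,0,0,0,0,0,-0.08,-1,0,0,0,0,0,-0.08,-1,0,0,0,0,0,-0.02,-1,0,0,0,0,0,0,-1,0,0,0,0,0,0,-1]

```text
t: 19.82
tcp_pos: [578.6, -223.1, 159.2]
ee_rot: [0.129, 0.992, -0.0, 0.0]
force: [-0.5, 0.7, 5.3]
gripper_width: 17.2
grip_force: 53.3
```

Run:
```python
from h import *
o=ctrl.get_obs();print(o["t"],o["tcp_pos"],o["ee_rot"],o["force"],np.degrees(0)+2*np.arctan2(o["ee_rot"][1],o["ee_rot"][0])-np.pi)
p=cams.get_image("side");q=cams.get_image("top")
a=cv2.resize(p["color"][85:185,270:400,::-1],None,fx=6,fy=6,interpolation=2)[:, :520]
b=cv2.resize(q["color"][150:280,400:500,::-1],None,fx=4.6,fy=4.6,interpolation=2)
cv2.imwrite("pics/s4.png",cv2.resize(p["color"][85:185,270:400,::-1],None,fx=6,fy=6,interpolation=2)); cv2.imwrite("pics/t4.png",b)
for n,im in(("side",p),("top",q)):
    c=im["color"].astype(int); m=(c[...,0]>110)&(c[...,1]<70)&(c[...,2]<70)
    k=proj(im,[578-85*np.cos(-.265),-223-85*np.sin(-.265),181]); yy,xx=np.nonzero(m)
    s=np.hypot(xx-k[0],yy-k[1])<25; print(n,"pred",k.round(1),"red",xx[s].mean().round(2),yy[s].mean().round(2),s.sum(), at_z(ray(im,(yy[s].mean(),xx[s].mean())),181).round(1))
```

```text
19.8167 [ 578.56180263 -223.1234887   159.20626426] [ 1.29306366e-01  9.91604551e-01 -3.33397129e-04  4.08217535e-04] [-0.52487218  0.7102818   5.30975556] -0.2593389193445348
side pred [334.2 125.1] red 333.52 125.7 46 [ 497.9 -197.   181. ]
top pred [443.6 214.4] red 446.12 214.92 25 [ 494.6 -207.1  181. ]
```

View pics/s4.png

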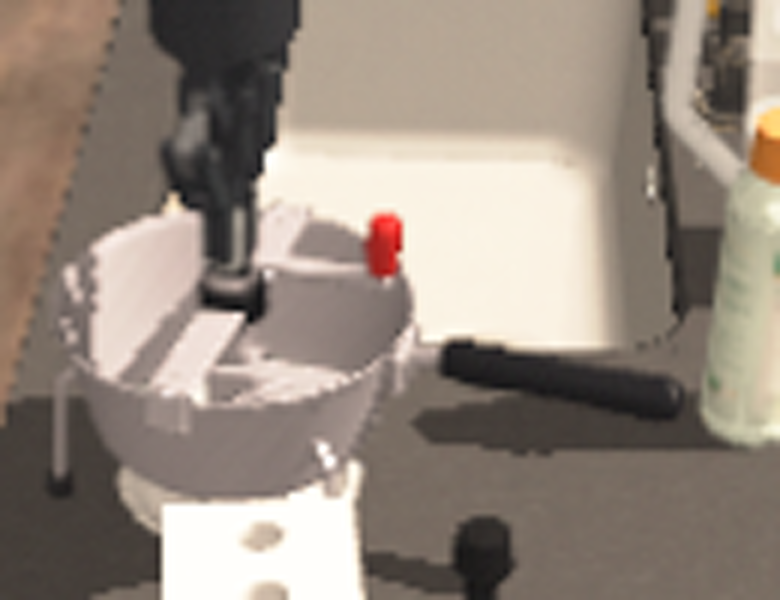

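The side view shows the collar on the bush and the arm pointing along the handle. I'll check the angle from the top.

View pics/t4.png

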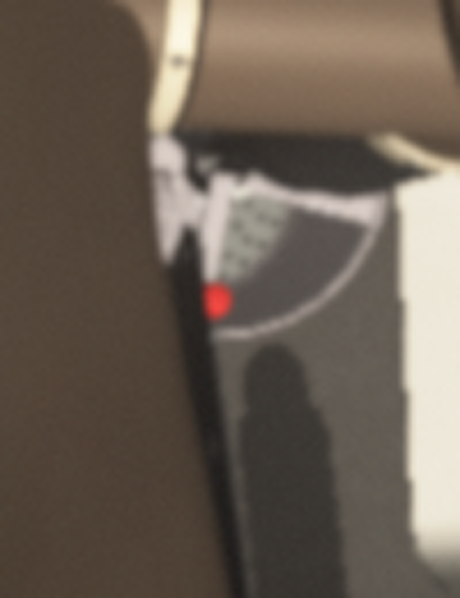

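In the top view the arm hides half the knob, which biases that mean; the side view agrees with the tool yaw. I'll ease off, release and lift clear, then check again.

Request:
move_arm:
  series: [0,0,1,0,0,0,-1,0,0,0.5,0,0,0,-1,0,0,0,0,0,0,0.2,0,0,0,0,0,0,0.2,0,0,0,0,0,0,0.2,0,0,0,0,0,0,0.2,0,0,0,0,0,0,0.2]

```text
t: 20.5
tcp_pos: [578.3, -222.7, 160.0]
ee_rot: [0.131, 0.991, -0.0, 0.0]
force: [-0.2, -0.2, -0.3]
gripper_width: 51.1
grip_force: 0.0
```

Request:
move_arm:
  series: [0,0,5,0,0,0,0.2,0,0,15,0,0,0,0.2,0,0,25,0,0,0,0.2,0,0,25,0,0,0,0.2,0,0,25,0,0,0,0.2,0,0,25,0,0,0,0.2,0,0,20,0,0,0,0.2,0,0,0,0,0,0,0.2]

```text
t: 21.17
tcp_pos: [580.0, -223.5, 305.7]
ee_rot: [0.131, 0.991, -0.001, 0.004]
force: [0.7, -0.1, 0.3]
gripper_width: 51.2
grip_force: 0.0
```

Request:
move_arm:
  series: [0,35,0,0,0,0,0.2,0,38,0,0,0,0,0.2,0,38,0,0,0,0,0.2,0,38,0,0,0,0,0.2,0,38,0,0,0,0,0.2,0,20,0,0,0,0,0.2,0,0,0,0,0,0,0.2,0,0,0,0,0,0,0.2]

```text
t: 21.83
tcp_pos: [578.2, -14.5, 300.1]
ee_rot: [0.13, 0.992, 0.0, 0.0]
force: [0.2, -0.1, 0.9]
gripper_width: 50.9
grip_force: 0.0
```

Run:
```python
from h import *
o=ctrl.get_obs();print(o["t"],o["tcp_pos"],o["force"],o["joint_vel"])
p=cams.get_image("side");q=cams.get_image("top")
a=cv2.resize(p["color"][100:180,270:400,::-1],(455,280),interpolation=2)
b=cv2.resize(q["color"][150:290,390:510,::-1],(480,560),interpolation=2)
cv2.imwrite("pics/f.png",np.hstack([b[:, :340] if 0 else b,np.vstack([a,np.zeros_like(a)])[:, :320]]))
for n,im in(("side",p),("top",q)):
    c=im["color"].astype(int); m=(c[...,0]>100)&(c[...,1]<80)&(c[...,2]<80)
    k=proj(im,[578-85*np.cos(-.265),-223-85*np.sin(-.265),181]); yy,xx=np.nonzero(m)
    s=np.hypot(xx-k[0],yy-k[1])<25; print(n,"pred",k.round(1),"red",xx[s].mean().round(2),yy[s].mean().round(2),s.sum(), at_z(ray(im,(yy[s].mean(),xx[s].mean())),181).round(1))
```

```text
21.8333 [578.17080254 -14.45112698 300.13809883] [ 0.15342483 -0.12335561  0.85025734] [-0.03431632  0.00373498  0.00142611  0.00175158 -0.0012179   0.01001387]
side pred [334.2 125.1] red 333.89 125.51 45 [ 496.8 -198.1  181. ]
top pred [443.6 214.4] red 446.05 215.82 66 [ 492.4 -206.8  181. ]
```

View pics/f.png

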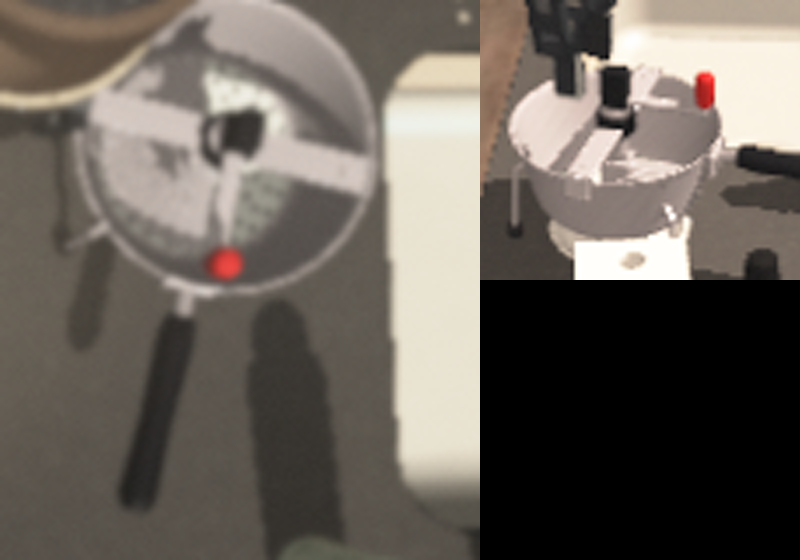

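Released; the collar sits on the bush. The top-view centroid hints at a few hundredths of a radian of yaw error, so I'll check by rendering the knob silhouette before handing in.

Run:
```python
from h import *
from scipy.optimize import minimize
P={n:cams.get_image(n) for n in("top","side")}
t=np.linspace(0,2*np.pi,24)
def hull(im,pts): return cv2.convexHull(np.array([proj(im,x) for x in pts],np.float32))
def iou(im,m,h,S=8):
    a=np.zeros((m.shape[0]*S,m.shape[1]*S),np.uint8); cv2.fillConvexPoly(a,np.round((h+.5)*S-.5).astype(int),1)
    a=cv2.resize(a.astype(np.float32),m.shape[::-1],interpolation=cv2.INTER_AREA); return np.minimum(a,m).sum()/np.maximum(a,m).sum()
S={"top":(575.5,-222.8),"side":(579.3,-222.7)}
for n,im in P.items():
    c=im["color"].astype(float); m=np.clip((c[...,0]-c[...,1:].max(2)-10)/60,0,1); k=proj(im,[496,-201,181]); Y,X=np.indices(m.shape); m[np.hypot(X-k[0],Y-k[1])>14]=0
    best=max((iou(im,m,hull(im,[(x+10*np.cos(a),y+10*np.sin(a),z) for a in t for z in(164,198)])),x,y) for x in np.arange(487,503,1.) for y in np.arange(-214,-192,1.))
    s=S[n];print(n,best,"yaw",np.arctan2(s[1]-best[2],s[0]-best[1]).round(3),"len",np.hypot(s[1]-best[2],s[0]-best[1]).round(1),m.sum().round(1))
# handle: dark mask centroids in top
im=P["top"];g=im["color"].max(2); a,b=proj(im,[465,-194,119]),proj(im,[335,-159,119]); Y,X=np.indices(g.shape)
d=(b-a)/np.linalg.norm(b-a); u=(X-a[0])*d[0]+(Y-a[1])*d[1]; v=-(X-a[0])*d[1]+(Y-a[1])*d[0]
s=(abs(v)<6)&(u>2)&(u<np.linalg.norm(b-a)-5)&(g<45); x,y=X[s],Y[s]
f=np.polyfit(y,x,1); A,B=[at_z(ray(im,(r,np.polyval(f,r))),119) for r in(y.min(),y.max())]; D=A-B
print("handle",A.round(1),B.round(1),"yaw",np.arctan2(D[1],D[0]).round(3),"seat-end",np.arctan2(-222.8-B[1],575.5-B[0]).round(3),s.sum())
```

```text
top (np.float64(0.7756980559866371), np.float64(493.0), np.float64(-205.0)) yaw -0.213 len 84.4 72.7
side (np.float64(0.6561853002070394), np.float64(498.0), np.float64(-196.0)) yaw -0.317 len 85.6 79.8
handle [ 433.  -179.2  119. ] [ 348.  -162.4  119. ] yaw -0.195 seat-end -0.259 145
```

The two cameras give crank yaws of -0.21 and -0.32, the tool said -0.26, and the handle is at about -0.26. That is inside the tolerance, so I'm handing in.

```bash
python3 -c "
from plant import ctrl
print(ctrl.job_done())"
```

```text
the job is handed in; nothing more can be done
None
```

The crank is fully home in the mill, its arm in line above the long handle to within a few degrees by my measurements, released with the arm clear; I handed the job in at about 22 s and got no verdict back.

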